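# Lock the access cover of a sensor interface box with a slotted quarter-turn stud

## Robot

A 6-joint arm with a two-finger parallel gripper is mounted at the origin on a cart in front of the work surface, level with it; the furniture and walls round the work are solid. World frame = base frame: x ahead of the robot, y to its left, z up, the work surface at z = 0. Lengths are in m, angles in rad, forces in N, time in s.
With the tool pointing down it reaches from about 0.375 to 0.925 m from the base axis. Payload 5.7 kg.
Tool frame: the origin (TCP) lies midway between the tips of the shut fingers; the grasp point (between the pads) lies 19 mm behind it; z points along the fingers, x is the direction in which the jaws open and shut, and the axes are right-handed (so a half turn about z gives the same grasp; the last joint's range is limited). The gripper opens to 88 mm and grips with 3 to 60 N. Pads are 20 mm wide; open, the fingers measure 115 mm over their backs; the gripper's body (75 mm by 178 mm) begins 61 mm behind the grasp point.
Start: joints at [1.181, 0.359, 1.51, -0, 1.272, -0.115], TCP at [0.163, 0.577, 0.186] pointing down, gripper open.
Joint ranges: [-2.97, 2.97], [-1.01, 2.36], [0.21, 2.38], [-0.96, 4.11], [0.2, 2.71], [-2.98, 2.98]. Speed limits (rad/s): [2.39, 2.39, 3.14, 3.14, 3.14, 3.14].

## Interface

Orientations are given as a unit quaternion [x, y, z, w].
In Python, from bench import move_ptp, servo_line, goto_joints, move_gripper, sleep, inverse_kinematics, capture, PlanningError, close_job, spot_in, silhouettes, current_clock, current_joint_pos, current_qvel, current_joint_torque, current_position, current_orientation, current_force, current_torque, current_finger_gap gives the robot as it stands. Calls block until the motion is done:
- move_ptp(position, orientation): joint-space move of the TCP to a pose.
- servo_line(position, orientation=None, rate=0.15, contact_N=None): straight line of the TCP; orientation=None keeps the orientation; rate is the mean speed in m/s. With contact_N (N) it stops when the force on the tool has changed by that much, and returns True; else False.
- goto_joints(angles): joint-space move.
- move_gripper(opening): finger opening in m; the grip force is fixed at half the most; returns when the fingers have stopped.
- sleep(seconds).
- inverse_kinematics(position, orientation): joint angles nearest the present ones, or None.
- capture(name): name is "side" or "top" or "wrist"; returns a dict with "image" (384x512x3 uint8, blue, green, red), "range_z" (384x512 float32, m along the optical axis (not along the pixel's ray), 0 where there is no reading), "intrinsics" (3x3 intrinsics, pixels), "k1" (the pictures are not rectified: a ray, as slopes to the right and down, at radius r is drawn at 1 + k1 r^2 times it, then the intrinsics apply), "R" (3x3) and "t" (3): a world point X has camera coordinates R X + t. Camera axes: x right, y down, z forward; pixel columns grow to the right and rows downward; lengths in m; the calibration is good to about 2 mm. A picture is of the moment at which its call begins.
A pose or a line that the arm cannot do raises PlanningError and nothing moves.
- close_job(): hands the job in, once; it reports no verdict.
Trained networks look in the newest picture that a camera, given by its name, has taken for a name from the list of things; names that differ only in an ending like _2 or _b are one class to them, and where a whole thing is asked for, a point or a joint stands for the part that bears it (a point fixed in the world has none). Each returns a list of dicts, best first, with "conf" (0 to 1); they miss things now and then, are a little off and sometimes report something else, mostly with a low value. They report only what shows in the picture. A call takes as long as a camera call. They do not tell look-alikes from the thing itself.
- spot_in(camera, query): "xy" ([column, row] in pixels, amid what is visible of it).
- silhouettes(camera, query): "region" (384x512 bool, what is visible of it) and "xy" ([column, row] in pixels, amid what is visible of it).
Readings, each from a call of its own:
- current_clock(): time.
- current_joint_pos(): joint angles.
- current_qvel(): joint speeds.
- current_joint_torque(): joint torques, N m.
- current_position(): TCP position.
- current_orientation(): TCP orientation.
- current_force(): force on the tool from outside, world axes, zero at the start.
- current_torque(): the same for the moment, N m.
- current_finger_gap(): finger opening in m.
Only numpy, scipy, OpenCV 4.12 (cv2) and the standard library are available. Lean on these libraries where they do the work, as an engineer would, in place of code of your own. Each camera call takes 0.05 s, during which the arm holds its last target. There are 200 camera calls.

## Task

Lock the cover of the grey interface box: take the yellow-handled key from its black stand, set its blade in the slot of the brass stud that still stands up, press gently and turn it clockwise, up to a quarter turn, until it drops into its catch, flush with the cover. Then put the key back upright and fully home in the hole of its stand. Use only the key on the stud, keep its force on the box below 25 N (pressing and turning together), and leave the ring gauge, the stamp and the bushing where they are.

Things in the scene. Friction and masses are not known exactly. Their poses are not given: they have to be found in the camera images.
- cover_box: Grey interface box fixed to the bench, 100 (x) x 160 (y) x 45 mm high, aluminium cover on top. Origin: centre of its underside, z up. Two slotted brass studs with 28 mm round heads, each in a 30 mm opening of the cover: at x 0, y +42 mm the open one, 7 mm proud, to be locked; at x 0, y -42 mm one already locked and flush, as a pattern. Two red marks beside each
- stud_seat (a point): Point fixed to cover_box (axes alike) on the open stud's axis, level with the cover's top, 45 mm above the bench; does not move with the stud. Slot across the head: 4.8 mm wide, 5 mm deep. Seen from above it starts 3 to 26 degrees clockwise of the box's y axis. The catch lies somewhere from 69 to 92 degrees clockwise of that axis; the red marks (80 degrees) show it only roughly
- stud_drop (a joint): How far the open stud has gone down, m: 0 = 7 mm proud; about 5 N slides it to 0.003, where its cross bar meets a hard race; only when turned to the catch (within 5 degrees) and still pressed does it drop on to 0.007, flush and locked. Friction (5 N) keeps it where it is left; turning takes 0.035 N m. Hard stops at 0 and 106 degrees clockwise of the box's y axis
- key: Loose key, about 0.12 kg, 95 mm tall, upright in its stand. Origin: middle of the blade's tip; z up to the handle. Blade 3 mm thick (x), 18 mm wide (y), 8 mm long, tip rounded; round shank 20 mm across from 8 to 43 mm; collar 38 mm across from 43 to 47 mm; yellow square handle 24 x 24 mm from 47 to 95 mm, its sides along x and y, a black line on its top along the blade (y)
- key_stand: Black block fixed to the bench, 80 (x) x 70 (y) x 45 mm high, with one vertical through hole of 24 mm diameter at its centre. Origin: centre of its underside. The key stands in the hole with its collar on the block's top, its tip 2 mm above the bench, free to turn
- stand_hole (a point): Centre of the hole's mouth, on top of key_stand, 45 mm above the bench
- ring_gauge: Bystander: steel ring gauge, 58 mm diameter, 18 mm high, lying beside the box. Origin: centre of its underside
- inspect_stamp: Bystander: black stamp standing upright, 24 mm wide, 63 mm high, behind the box. Origin: centre of its underside
- bushing: Bystander: bronze bushing, 22 mm diameter, 21 mm high, in front of the box. Origin: centre of its underside
Things that resemble listed ones, but are neither listed nor needed, are in the scene too. There is more than one size of the key; the one meant has the size given above.

How it is judged:
By the outcome, as a careful person would: the job done as asked, in the order asked, and still so for the second after the job is handed in, with the robot touching nothing.
It also fails if it takes over 72 s, if anything falls off the work surface, if the arm or the gripper's body presses on something with over 40 N, if the wrist force passes 120 N, or if a joint passes its speed limit or range.

## Working session

There is one attempt and no reset: what is moved stays moved. The work goes in short steps, each a Python script; the robot and the scene stay as the last script left them, time stands still between calls to the robot, and variables do not carry over. Pictures are saved under pics/ and viewed, about 8 in all and at most 12, crops included, and the job is handed in when it is done.

```bash
mkdir -p pics; ls
cat > h.py <<'E'
import numpy as np, cv2
from bench import *
def und(c,u,v):
    K=c["intrinsics"]; x=(u-K[0,2])/K[0,0]; y=(v-K[1,2])/K[1,1]
    a,b=x,y
    for _ in range(20):
        f=1+c["k1"]*(a*a+b*b); a,b=x/f,y/f
    return np.array([a,b,1.0])
def on_z(c,u,v,z):
    """world point on plane z seen at pixel"""
    R,t=np.array(c["R"]),np.array(c["t"]); o=-R.T@t; d=R.T@und(c,u,v)
    return o+d*(z-o[2])/d[2]
def by_depth(c,u,v):
    R,t=np.array(c["R"]),np.array(c["t"]); Z=c["range_z"][int(round(v)),int(round(u))]
    return R.T@(und(c,u,v)*Z-t)
def proj(c,X):
    R,t=np.array(c["R"]),np.array(c["t"]); p=R@np.array(X)+t; a=p[:2]/p[2]; a=a*(1+c["k1"]*(a@a))
    K=c["intrinsics"]; return np.array([K[0,0]*a[0]+K[0,2],K[1,1]*a[1]+K[1,2]])
def cloud(c):
    """world xyz for every pixel"""
    h,w=c["range_z"].shape; u,v=np.meshgrid(np.arange(w),np.arange(h))
    K=c["intrinsics"]; x=(u-K[0,2])/K[0,0]; y=(v-K[1,2])/K[1,1]; a,b=x,y
    for _ in range(20):
        f=1+c["k1"]*(a*a+b*b); a,b=x/f,y/f
    Z=c["range_z"]; P=np.stack([a*Z,b*Z,Z],-1)-np.array(c["t"])
    return P@np.array(c["R"])
def q_down(yaw):
    """tool z down, jaw axis x at yaw about world z"""
    return [np.cos(yaw/2),np.sin(yaw/2),0.,0.]
E
python3 - <<'E'
from h import *
print(current_position(),current_orientation(),current_clock())
for n in ["top","side","wrist"]:
    c=capture(n); cv2.imwrite(f"pics/{n}0.png",c["image"]); print(n,-np.array(c["R"]).T@c["t"],c["intrinsics"][0,0],c["k1"])
    np.save(f"pics/{n}0.npy",c,allow_pickle=True)
    if n!="wrist":
      for q in ["key","key_stand","cover_box","ring_gauge","inspect_stamp","bushing"]:
        print(q,[(np.round(d["xy"]),round(d["conf"],2),np.round(by_depth(c,*d["xy"]),3)) for d in spot_in(n,q)])
E
```

```text
pics
[0.16256917 0.57678487 0.18524949] [ 7.97305107e-01  6.03575828e-01 -7.55120699e-04  4.64795329e-04] 0.0
top [0.4544992  0.00410175 1.17989518] 446.57878203650046 -0.04895784931115975
key [(array([381., 196.]), 0.89, array([ 0.543, -0.257,  0.124])), (array([330., 241.]), 0.7, array([ 0.435, -0.137,  0.123])), (array([332., 197.]), 0.57, array([ 0.541, -0.144,  0.099]))]
key_stand [(array([330., 205.]), 0.73, array([ 0.524, -0.147,  0.049]))]
cover_box [(array([225., 180.]), 0.9, array([0.586, 0.122, 0.047]))]
ring_gauge [(array([173., 168.]), 0.68, array([0.618, 0.263, 0.021]))]
inspect_stamp []
bushing []
side [0.30406592 0.95924658 0.73050274] 429.09471449859296 -0.017343447725310324
key [(array([308., 170.]), 0.7, array([ 0.42 , -0.122,  0.084])), (array([283., 146.]), 0.69, array([ 0.523, -0.255,  0.077])), (array([272., 164.]), 0.49, array([ 0.535, -0.144,  0.072])), (array([200., 262.]), 0.21, array([0.609, 0.266, 0.019]))]
key_stand [(array([274., 175.]), 0.82, array([ 0.523, -0.127,  0.043]))]
cover_box [(array([227., 229.]), 0.96, array([0.579, 0.156, 0.04 ])), (array([272., 178.]), 0.22, array([ 0.528, -0.123,  0.037]))]
ring_gauge [(array([199., 260.]), 0.86, array([0.62 , 0.247, 0.005]))]
inspect_stamp [(array([190., 226.]), 0.44, array([0.678, 0.162, 0.032]))]
bushing [(array([251., 244.]), 0.66, array([0.513, 0.166, 0.016]))]
wrist [0.08465111 0.60114954 0.38486488] 338.61158072612557 -0.08642889419207588
```

Run:
```python
import cv2,numpy as np
a=cv2.imread("pics/top0.png")[110:290,150:420]; b=cv2.imread("pics/side0.png")[110:300,150:350]
a=cv2.resize(a,None,fx=2.9,fy=2.9,interpolation=cv2.INTER_CUBIC)
cv2.imwrite("pics/topc.png",a); cv2.imwrite("pics/sidec.png",cv2.resize(b,None,fx=3,fy=3,interpolation=cv2.INTER_CUBIC))
```

```text
(no output)
```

View pics/topc.png

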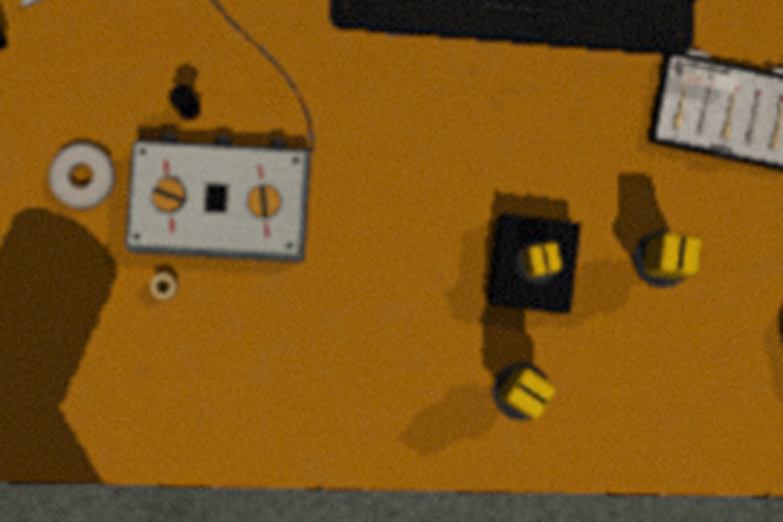

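View pics/sidec.png

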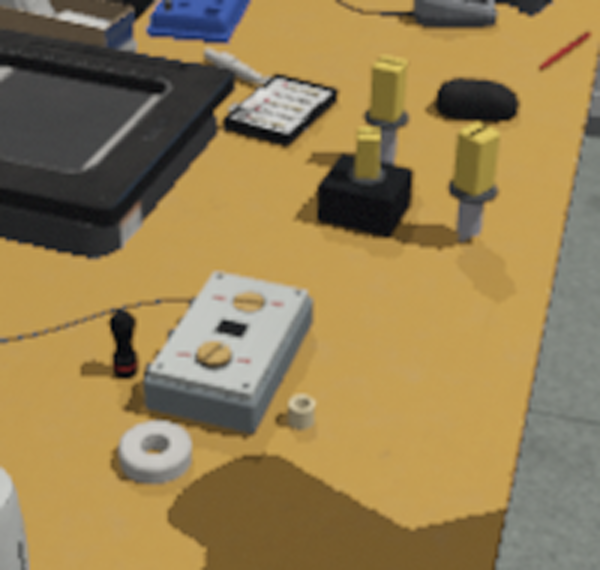

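```bash
cat >> h.py <<'E'
from scipy.spatial.transform import Rotation as Ro
def cam_in_tool():
    c=np.load("pics/wrist0.npy",allow_pickle=True).item()
    Rt=Ro.from_quat([7.97305107e-01,6.03575828e-01,-7.55120699e-04,4.64795329e-04]).as_matrix()
    return Rt.T@(-np.array(c["R"]).T@c["t"]-np.array([0.16256917,0.57678487,0.18524949])), Rt.T@np.array(c["R"])[2]
def look(p,yaw,h):
    """tool-down pose so the wrist camera axis meets point p from height h of TCP"""
    o,d=cam_in_tool(); T=Ro.from_quat(q_down(yaw)).as_matrix(); o,d=T@o,T@d
    z=h+o[2]; off=o[:2]+d[:2]*(p[2]-z)/d[2]
    return [p[0]-off[0],p[1]-off[1],h],q_down(yaw)
E
python3 - <<'E'
from h import *
print(cam_in_tool())
for yaw in (0,1.57,-1.57): print(look([.586,.145,.045],yaw,.15)[0])
c=np.load("pics/top0.npy",allow_pickle=True).item()
P=cloud(c)
m=(P[...,2]>.035)&(P[...,2]<.056)&(abs(P[...,0]-.58)<.12)&(abs(P[...,1]-.12)<.14)
n,l,s,ce=cv2.connectedComponentsWithStats(m.astype(np.uint8)); k=1+np.argmax(s[1:,4])
q=P[l==k]; q=q[q[:,2]>.04]; r=cv2.minAreaRect((q[:,:2]*1000).astype(np.float32)); print("box",r,np.median(q[:,2]))
m=(P[...,2]>.085)&(P[...,2]<.11)&(abs(P[...,0]-.535)<.05)&(abs(P[...,1]+.15)<.06)
q=P[m]; print("key",len(q),q.mean(0),cv2.minAreaRect((q[:,:2]*1000).astype(np.float32)))
E
```

```text
(array([ 0.00195156, -0.08164009, -0.19960524]), array([0.00159256, 0.29927833, 0.95416453]))
[np.float64(0.5835400365152691), np.float64(0.15890081499681616), 0.15]
[np.float64(0.5720972304760594), np.float64(0.1425511068855282), 0.15]
[np.float64(0.5998988516546799), np.float64(0.14747103229503766), 0.15]
box ((586.780029296875, 123.56036376953125), (153.7220001220703, 97.1196060180664), 88.17326354980469) 0.04509662618671624
key 91 [ 0.53714042 -0.15708608  0.09650978] ((537.2462158203125, -157.6001739501953), (21.464866638183594, 24.32460594177246), 11.156195640563965)
```

Run:
```python
from h import *
p,q=look([.59,.166,.05],1.5,.15)
move_ptp(p,q); sleep(.2)
c=capture("wrist"); np.save("pics/w1.npy",c,allow_pickle=True); cv2.imwrite("pics/w1.png",c["image"])
print(p,current_clock(),current_position(), current_force(), [ (proj(c,x)) for x in ([.59,.166,.052],[.587,.082,.045])])
```

```text
[np.float64(0.5775249318007099), np.float64(0.1644268925824415), 0.15] 3.1083 [0.5773317  0.16503561 0.15003716] [-0.37126793  0.25512391  0.81225314] [array([261.34021531, 194.16694772]), array([172.67150255, 194.81012624])]
```

View pics/w1.png

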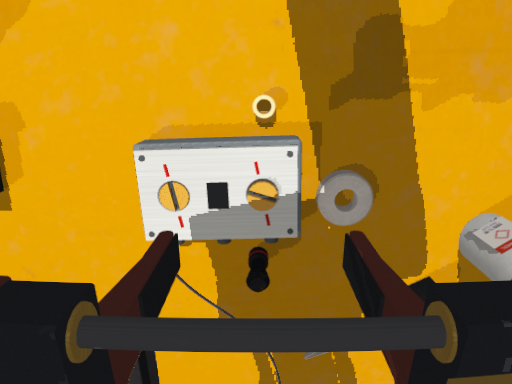

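```bash
cat >> h.py <<'E'
def ortho(c,x0,y0,z,half,s=2000.):
    """orthophoto of plane z about (x0,y0): up=+x, left=+y, s px per m; returns image"""
    n=int(2*half*s); v,u=np.mgrid[:n,:n]
    X=np.stack([x0+half-(v+.5)/s, y0+half-(u+.5)/s, np.full(u.shape,z)],-1)
    R,t=np.array(c["R"]),np.array(c["t"]); p=X@R.T+t; a=p[...,:2]/p[...,2:]; a=a*(1+c["k1"]*(a**2).sum(-1,keepdims=True))
    K=c["intrinsics"]; return cv2.remap(c["image"],(K[0,0]*a[...,0]+K[0,2]).astype(np.float32),(K[1,1]*a[...,1]+K[1,2]).astype(np.float32),cv2.INTER_CUBIC)
E
python3 - <<'E'
from h import *
c=np.load("pics/w1.npy",allow_pickle=True).item()
P=cloud(c)
m=(P[...,2]>.038)&(P[...,2]<.058)&(abs(P[...,0]-.588)<.07)&(abs(P[...,1]-.123)<.1)
n,l,s,ce=cv2.connectedComponentsWithStats(m.astype(np.uint8)); k=1+np.argmax(s[1:,4])
q=P[l==k]; r=cv2.minAreaRect((q[:,:2]*1000).astype(np.float32)); print("box",r,np.median(q[:,2]))
# edge points per side of mask -> line fits
def fit(ptsx,ptsy):
    b=np.polyfit(ptsx,ptsy,1)
    for _ in range(3):
        e=ptsy-np.polyval(b,ptsx); g=abs(e)<2*e.std()+1e-4; ptsx,ptsy=ptsx[g],ptsy[g]; b=np.polyfit(ptsx,ptsy,1)
    return b
A=(l==k)
lo=[];hi=[]
for u in range(A.shape[1]):
    v=np.where(A[:,u])[0]
    if len(v)>60: lo.append(P[v[0],u,:2]); hi.append(P[v[-1],u,:2])
for s_ in (lo,hi):
    s_=np.array(s_)[5:-5]; b=fit(s_[:,1],s_[:,0]); print("edge dx/dy deg",np.degrees(np.arctan(b[0])),"x at y=.1236",np.polyval(b,.1236))
a=ortho(c,.588,.124,.045,.1,3000); b=ortho(c,.588,.166,.052,.03,10000)
cv2.imwrite("pics/o1.png",np.hstack([cv2.resize(a,(400,400)),cv2.resize(b,(400,400))]))
E
```

```text
box ((589.6655883789062, 124.9649887084961), (152.18209838867188, 92.82090759277344), 86.9695816040039) 0.04536618411108452
edge dx/dy deg 2.6235853918627243 x at y=.1236 0.545236442046113
edge dx/dy deg 2.7023185330960464 x at y=.1236 0.6349242679583699
```

View pics/o1.png

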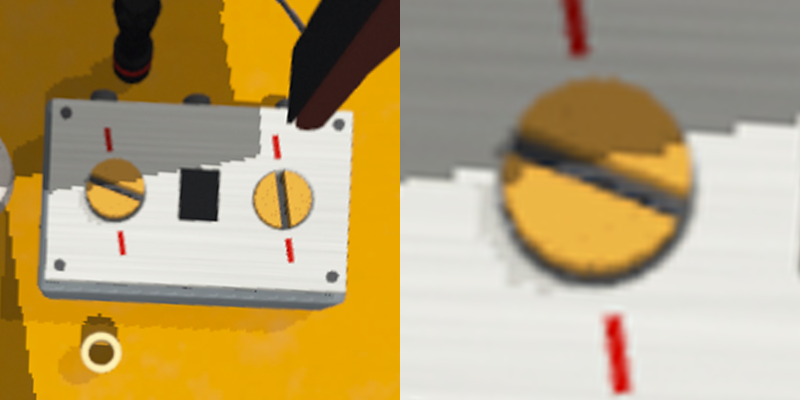

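Run:
```python
from h import *
p,q=look([.537,-.157,.07],0.,.17)
move_ptp(p,q); sleep(.2)
c=capture("wrist"); np.save("pics/w2.npy",c,allow_pickle=True)
print(p,current_clock(),current_position())
P=cloud(c)
m=(P[...,2]>.087)&(P[...,2]<.107)&(abs(P[...,0]-.537)<.03)&(abs(P[...,1]+.157)<.03)
n_,l,s,ce=cv2.connectedComponentsWithStats(m.astype(np.uint8)); k=1+np.argmax(s[1:,4]); qq=P[l==k]
print("key",len(qq),qq.mean(0),cv2.minAreaRect((qq[:,:2]*1000).astype(np.float32)))
m=(P[...,2]>.038)&(P[...,2]<.049)&(abs(P[...,0]-.535)<.07)&(abs(P[...,1]+.152)<.07)
n_,l,s,ce=cv2.connectedComponentsWithStats(m.astype(np.uint8)); k=1+np.argmax(s[1:,4]); qq=P[l==k]
print("stand",len(qq),np.median(qq,0),cv2.minAreaRect((qq[:,:2]*1000).astype(np.float32)))
a=ortho(c,.537,-.157,.045,.06,3333); b=ortho(c,.537,-.157,.097,.03,6667)
cv2.imwrite("pics/o2.png",np.hstack([a[:400,:400],b[:400,:400]]))
```

```text
[np.float64(0.5345483818225643), np.float64(-0.14466745923030527), 0.17] 4.55 [ 0.53482052 -0.14373957  0.16992556]
key 789 [ 0.53700335 -0.15619854  0.09638351] ((536.9043579101562, -157.63992309570312), (24.18973159790039, 24.038419723510742), 12.416410446166992)
stand 4134 [ 0.53809564 -0.14950027  0.0452638 ] ((537.0797729492188, -158.23681640625), (70.84245300292969, 80.15766906738281), 83.18817901611328)Traceback (most recent call last):
  File "<stdin>", line 14, in <module>
    return _nx.concatenate(arrs, 1, dtype=dtype, casting=casting)
           ~~~~~~~~~~~~~~~^^^^^^^^^^^^^^^^^^^^^^^^^^^^^^^^^^^^^^^
ValueError: all the input array dimensions except for the concatenation axis must match exactly, but along dimension 0, the array at index 0 has size 399 and the array at index 1 has size 400
```

Run:
```python
from h import *
c=np.load("pics/w2.npy",allow_pickle=True).item()
a=ortho(c,.537,-.157,.045,.06,3333); b=ortho(c,.537,-.157,.097,.03,6667)
cv2.imwrite("pics/o2.png",np.hstack([cv2.resize(a,(400,400)),cv2.resize(b,(400,400))]))
```

```text
(no output)
```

View pics/o2.png

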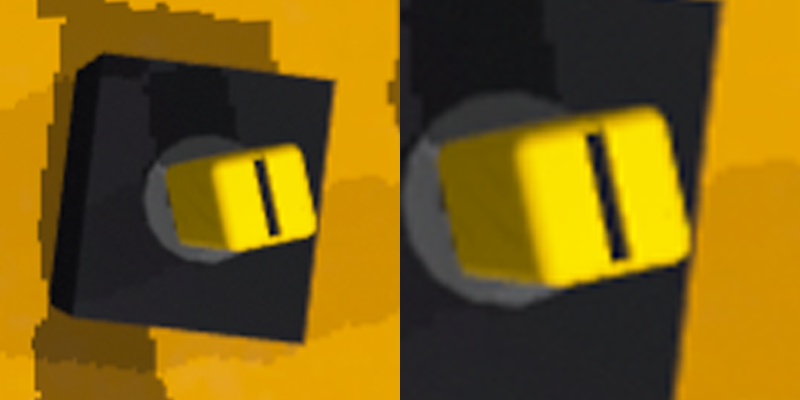

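Run:
```python
from h import *
q=q_down(np.radians(12.4)); K=[.537,-.158]
move_gripper(.05)
move_ptp([*K,.125],q)
print(current_position(),current_force())
print(servo_line([*K,.057],q,rate=.08,contact_N=6), current_position(),current_force())
move_gripper(.015); print("gap",current_finger_gap(),current_force(),current_torque())
print(servo_line([*K,.075],q,rate=.06,contact_N=15),current_force())
servo_line([*K,.14],q,rate=.12)
sleep(.3); print("gap",current_finger_gap(),current_force(),current_torque(),current_position(),current_clock())
c=capture("wrist"); np.save("pics/w3.npy",c,allow_pickle=True); cv2.imwrite("pics/w3.png",c["image"])
P=cloud(c); p=current_position()
m=(abs(P[...,0]-p[0])<.03)&(abs(P[...,1]-p[1])<.03)&(P[...,2]>p[2]+.03)&(P[...,2]<p[2]+.05)
print("top",m.sum(),P[m].mean(0) if m.any() else 0)
```

```text
[ 0.536057   -0.1576316   0.12440805] [ 0.01457004 -0.21707011  1.33912367]
False [ 0.5374514  -0.1581665   0.05741443] [-0.07726381 -0.72287506 -0.00998887]
gap 0.02333922910344543 [-1.32648359 -0.41695965  2.91547173] [-0.09220317  0.12465099  0.02134788]
False [ 0.01999496 -0.10543705 -1.88598548]
gap 0.02354456588155821 [-0.05453665 -0.10097524 -1.53120089] [-0.02495677  0.05372962 -0.01996064] [ 0.53655346 -0.15781765  0.13928368] 8.625
top 2479 [ 0.53710424 -0.15353123  0.17952921]
```

View pics/w3.png

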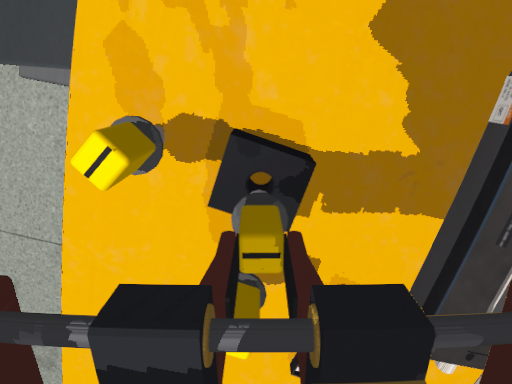

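```bash
cat >> h.py <<'E'
def key_in_tool(c,pos,quat):
    """centre (tool xy), height and edge angle of the held handle's top"""
    T=Ro.from_quat(quat).as_matrix(); L=(cloud(c)-np.array(pos))@T
    m=(abs(L[...,0])<.025)&(abs(L[...,1])<.03)&(L[...,2]<-.033)&(L[...,2]>-.046)
    hsv=cv2.cvtColor(c["image"],cv2.COLOR_BGR2HSV); v=hsv[...,2]>60
    n,l,s,ce=cv2.connectedComponentsWithStats((m).astype(np.uint8)); k=1+np.argmax(s[1:,4]); q=L[l==k]
    return len(q),np.median(q[:,2]),cv2.minAreaRect((q[:,:2]*1000).astype(np.float32))
def stud(c,x,y,z=.052,s=10000.,half=.02):
    o=ortho(c,x,y,z,half,s); hsv=cv2.cvtColor(o,cv2.COLOR_BGR2HSV)
    B=((hsv[...,1]>110)&(hsv[...,0]>8)&(hsv[...,0]<35)).astype(np.uint8)
    B=cv2.morphologyEx(B,cv2.MORPH_OPEN,np.ones((7,7)))
    n=B.shape[0]; h=cv2.convexHull(cv2.findNonZero(B)); (cu,cv_),r=cv2.minEnclosingCircle(h)
    D=np.zeros_like(B); cv2.circle(D,(int(cu),int(cv_)),int(.011*s),1,-1); D&=(1-B)
    k,l,st,ce=cv2.connectedComponentsWithStats(D); i=1+np.argmax(st[1:,4]); v,u=np.where(l==i)
    w=lambda u,v:np.array([x+half-(v+.5)/s,y+half-(u+.5)/s])
    X=np.stack([x+half-(v+.5)/s,y+half-(u+.5)/s],1); m=X.mean(0); e,V=np.linalg.eigh(np.cov((X-m).T)); d=V[:,1]
    return dict(c=w(cu,cv_),r=r/s,slot=m,ang=np.degrees(np.arctan2(d[1],d[0]))%180,wid=np.sqrt(12*e[0]),img=o)
E
python3 - <<'E'
from h import *
c1=np.load("pics/w1.npy",allow_pickle=True).item(); s=stud(c1,.5918,.1664); s.pop("img"); print("w1",s)
c3=np.load("pics/w3.npy",allow_pickle=True).item()
p,qq=current_position(),current_orientation(); print("key3",key_in_tool(c3,p,qq))
yaw=np.radians(72); d=np.array([np.cos(yaw+np.pi/2),np.sin(yaw+np.pi/2)])
t=s["c"]-.015*d
move_ptp([*t,.145],q_down(yaw)); sleep(.3)
c=capture("wrist"); np.save("pics/w4.npy",c,allow_pickle=True)
p,qq=current_position(),current_orientation(); print(p,qq,current_clock(),current_force(),current_torque())
print("key4",key_in_tool(c,p,qq))
s=stud(c,*s["c"]); o=s.pop("img"); print("w4",s)
cv2.imwrite("pics/w4.png",np.hstack([c["image"],cv2.resize(o,(288,288))[np.clip(np.arange(384),0,287)]]))
E
```

```text
w1 {'c': array([0.59133161, 0.16656723]), 'r': 0.01482861328125, 'slot': array([0.5915949 , 0.16648032]), 'ang': np.float64(69.14436107296615), 'wid': np.float64(0.0028414314525242327)}
key3 (2203, np.float64(-0.03994036843404815), ((1.4127254486083984, -0.8324069976806641), (40.86599349975586, 23.876508712768555), 0.10867632925510406))
[0.60573025 0.16113282 0.145058  ] [8.09400285e-01 5.87257334e-01 1.03190160e-06 3.85988026e-05] 10.2667 [-8.82729270e-01 -4.88179688e-04 -1.67517592e+00] [ 0.01699421 -0.01244467 -0.00977624]
key4 (2201, np.float64(-0.04008266567893077), ((1.4394454956054688, 1.1160039901733398), (40.68967056274414, 24.340158462524414), 0.1125929206609726))
w4 {'c': array([0.59178161, 0.16656723]), 'r': 0.014838558959960937, 'slot': array([0.59183297, 0.16666625]), 'ang': np.float64(69.0755826275121), 'wid': np.float64(0.0032441655866220507)}
```

View pics/w4.png

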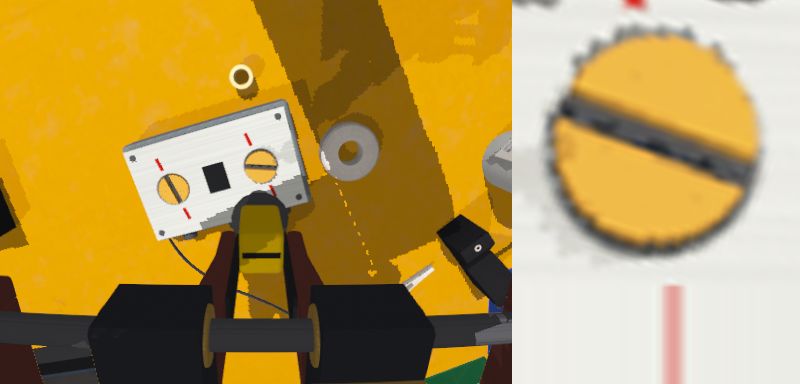

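```bash
cat >> h.py <<'E'
def slot_fit(c,x,y,z=.052,s=10000.,half=.02):
    """centre and angle of the 4.8 mm strip inside the head (brass saturation contrast)"""
    o=ortho(c,x,y,z,half,s); S=cv2.cvtColor(o,cv2.COLOR_BGR2HSV)[...,1].astype(float)
    n=S.shape[0]; v,u=np.mgrid[:n,:n]; X=x+half-(v+.5)/s; Y=y+half-(u+.5)/s
    M=(X-x)**2+(Y-y)**2<.012**2; X,Y,S=X[M]-x,Y[M]-y,S[M]
    best=max(((S[abs(e:=-X*np.sin(a)+Y*np.cos(a)-f)>.0024].mean()-S[abs(e)<.0024].mean()),np.degrees(a),f)
      for a in np.radians(np.arange(55,92,.5)) for f in np.arange(-.003,.003,.0001))
    a=np.radians(best[1]); return best[0],best[1],np.array([x-best[2]*np.sin(a),y+best[2]*np.cos(a)]),best[2]
def key_top(c,pos,quat):
    T=Ro.from_quat(quat).as_matrix(); L=(cloud(c)-np.array(pos))@T
    h=cv2.cvtColor(c["image"],cv2.COLOR_BGR2HSV)
    m=(abs(L[...,0])<.02)&(abs(L[...,1])<.03)&(L[...,2]<-.036)&(L[...,2]>-.046)
    Z=np.median(L[m][:,2]); q=L[m&(abs(L[...,2]-Z)<.0025)&(h[...,1]>120)&(h[...,0]>15)&(h[...,0]<40)]
    return len(q),Z,cv2.minAreaRect((q[:,:2]*1000).astype(np.float32))
E
python3 - <<'E'
from h import *
p,qq=current_position(),current_orientation()
for n,P,Q in (("w3",[ 0.53655346,-0.15781765,0.13928368],q_down(np.radians(12.4))),("w4",p,qq)):
    c=np.load(f"pics/{n}.npy",allow_pickle=True).item(); print(n,key_top(c,P,Q))
for n in ("w1","w4"):
    c=np.load(f"pics/{n}.npy",allow_pickle=True).item(); print(n,slot_fit(c,.5918,.1666))
E
```

```text
w3 (1638, np.float64(-0.0401287763286349), ((1.6915082931518555, -0.5748386383056641), (26.42240333557129, 23.498689651489258), 0.24022114276885986))
w4 (1614, np.float64(-0.04012978958235628), ((2.2968788146972656, 1.2467823028564453), (23.758506774902344, 25.51645278930664), 89.14551544189453))
w1 (np.float64(94.2749722634804), np.float64(69.0), array([0.59161328, 0.16667167]), np.float64(0.00019999999999999445))
w4 (np.float64(107.89610077461616), np.float64(68.5), array([0.59170696, 0.16663665]), np.float64(9.999999999999462e-05))
```

Run:
```python
from h import *
for n in ("w3","w4"):
    c=np.load(f"pics/{n}.npy",allow_pickle=True).item(); P=cloud(c)
    R=np.array(c["R"]);C=P@R.T+c["t"]
    h=cv2.cvtColor(c["image"],cv2.COLOR_BGR2HSV); m=(h[...,1]>120)&(h[...,0]>15)&(h[...,0]<40)&(C[...,2]<.20)&(C[...,2]>.1)
    v,u=np.where(m); d=(h[...,2]<40)&(np.indices(m.shape)[1]>243)&(np.indices(m.shape)[1]<281)&(np.indices(m.shape)[0]>245)&(np.indices(m.shape)[0]<265)
    print(n,"yellow px",u.min(),u.max(),v.min(),v.max(),"line",np.argwhere(d).mean(0), "campos",-R.T@c["t"])
for i in range(4):
    p=np.array(current_position()); q=current_orientation(); c=capture("wrist"); T=Ro.from_quat(q).as_matrix()
    print(p.round(5),(-np.array(c["R"]).T@c["t"]).round(5),(T.T@(-np.array(c["R"]).T@c["t"]-p)).round(5), key_top(c,p,q)[2])
print(inverse_kinematics([.6056,.16193,.145],q_down(np.radians(72))),current_joint_pos())
```

```text
w3 yellow px 199 489 214 383 line [255.46575342 261.73287671] campos [ 0.52018986 -0.07617799  0.33816906]
w4 yellow px 31 488 214 383 line [255.32258065 261.0516129 ] campos [0.52857015 0.18783854 0.34386013]
[0.60573 0.16113 0.14506] [0.52854 0.18802 0.34386] [ 0.0016  -0.08171 -0.19881] ((2.256978988647461, 1.1429815292358398), (25.34485626220703, 23.77547264099121), 0.3110717833042145)
[0.60569 0.16131 0.14502] [0.5285  0.18818 0.34385] [ 0.00161 -0.08172 -0.19884] ((2.2414779663085938, 1.2533149719238281), (25.377046585083008, 23.822471618652344), 0.5312944054603577)
[0.60566 0.1615  0.14503] [0.52847 0.18833 0.34385] [ 0.0016  -0.08171 -0.19881] ((2.086014747619629, 1.3377952575683594), (23.49924659729004, 26.39851188659668), 89.00544738769531)
[0.60565 0.16166 0.14501] [0.52844 0.18845 0.34384] [ 0.00159 -0.08172 -0.19882] ((2.1329727172851562, 1.2579946517944336), (25.350038528442383, 23.70092010498047), 1.1800339221954346)
[ 1.51142736e-01  4.34003607e-01  1.49746688e+00 -4.44089210e-16
  1.21012217e+00 -1.10549433e+00] [ 1.50888909e-01  4.33963777e-01  1.49750172e+00 -7.22655770e-06
  1.21013642e+00 -1.10547985e+00]
```

Run:
```python
from h import *
C=np.array([.5905,.1657])
for yd,z in ((69.5,.145),(69.5,.22),(-110.5,.22),(-110.5,.145)):
    yaw=np.radians(yd); d=np.array([np.cos(yaw+np.pi/2),np.sin(yaw+np.pi/2)])
    move_ptp([*(C-.015*d),z],q_down(yaw)); sleep(.8)
    c=capture("wrist"); p,q=current_position(),current_orientation(); np.save(f"pics/f_{yd}_{z}.npy",c,allow_pickle=True)
    s=stud(c,.5915,.1665); f=slot_fit(c,*s["c"]); k=key_top(c,p,q)
    print(yd,z,np.round(C-.015*d-p[:2],5),"c",s["c"].round(5),"slot",f[1],f[2].round(5),"key",np.round(k[2][0],2),np.round(k[2][1],1),current_clock())
print(current_force(),current_torque())
```

```text
69.5 0.145 [4.e-05 2.e-05] c [0.59175 0.16655] slot 68.5 [0.59166 0.16659] key [1.12 1.11] [24.7 23.6] 11.5667
69.5 0.22 [-2.e-05 -2.e-05] c [0.59175 0.16679] slot 68.5 [0.59203 0.16668] key [1.98 1.21] [23.7 26.4] 12.8167
-110.5 0.22 [-1.e-05 -2.e-05] c [0.59255 0.1664 ] slot 69.0 [0.59246 0.16644] key [-0.6  -0.22] [23.8 25.5] 16.3333
-110.5 0.145 [8.e-05 3.e-05] c [0.59256 0.16622] slot 68.5 [0.59266 0.16619] key [-2.13 -0.18] [24.8 23.5] 17.5833
[ 0.32407497 -0.18716684 -1.04553161] [-0.01240886  0.16528909 -0.00565896]
```

Run:
```python
from h import *
rows=[]
for f in ("w3","w4","f_69.5_0.145","f_69.5_0.22","f_-110.5_0.22","f_-110.5_0.145"):
    c=np.load(f"pics/{f}.npy",allow_pickle=True).item(); I=c["image"]
    rows.append(cv2.resize(I[180:300,200:325],None,fx=2.1,fy=2.1,interpolation=cv2.INTER_CUBIC))
    h=cv2.cvtColor(I,cv2.COLOR_BGR2HSV)[210:275,225:300]; m=(h[...,1]>120)&(h[...,0]>15)&(h[...,0]<40)&(h[...,2]>90)
    Z=c["range_z"][232:272,246:278]; print(f,"bright cols",[(np.where(m[r])[0].min()+225,np.where(m[r])[0].max()+225) if m[r].any() else None for r in (30,40,52,58)], "Z med",np.median(Z))
cv2.imwrite("pics/keys.png",np.vstack([np.hstack(rows[:3]),np.hstack(rows[3:])]))
```

```text
w3 bright cols [(np.int64(239), np.int64(283)), (np.int64(239), np.int64(282)), (np.int64(239), np.int64(282)), (np.int64(239), np.int64(282))] Z med 0.17534503
w4 bright cols [(np.int64(239), np.int64(283)), (np.int64(239), np.int64(283)), (np.int64(240), np.int64(282)), (np.int64(239), np.int64(282))] Z med 0.1754101
f_69.5_0.145 bright cols [(np.int64(239), np.int64(283)), (np.int64(239), np.int64(283)), (np.int64(240), np.int64(282)), (np.int64(239), np.int64(282))] Z med 0.17537367
f_69.5_0.22 bright cols [(np.int64(239), np.int64(283)), (np.int64(239), np.int64(283)), (np.int64(240), np.int64(282)), (np.int64(239), np.int64(282))] Z med 0.17540504
f_-110.5_0.22 bright cols [(np.int64(239), np.int64(283)), (np.int64(239), np.int64(282)), (np.int64(239), np.int64(282)), (np.int64(239), np.int64(283))] Z med 0.17547801
f_-110.5_0.145 bright cols [(np.int64(239), np.int64(283)), (np.int64(239), np.int64(282)), (np.int64(239), np.int64(282)), (np.int64(239), np.int64(282))] Z med 0.17543834
```

View pics/keys.png

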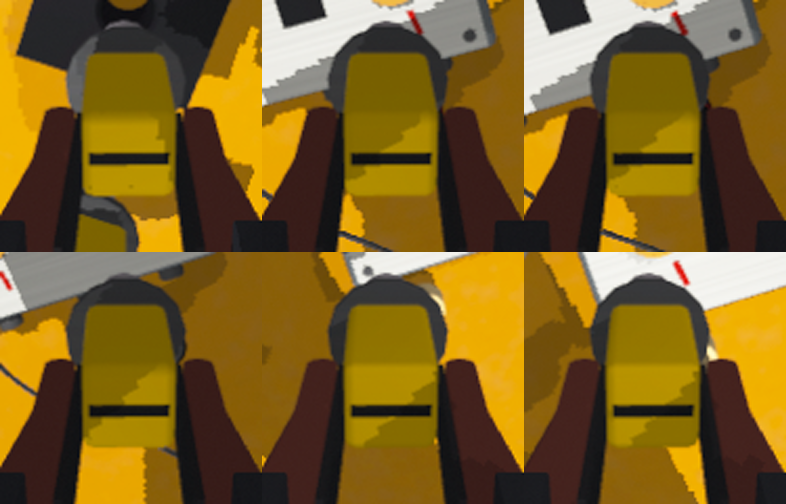

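Run:
```python
from h import *
f="f_69.5_0.145"; c=np.load(f"pics/{f}.npy",allow_pickle=True).item()
yaw=np.radians(69.5); d=np.array([np.cos(yaw+np.pi/2),np.sin(yaw+np.pi/2)])
p=np.array([*(np.array([.5905,.1657])-.015*d),.145]); T=Ro.from_quat(q_down(yaw)).as_matrix()
L=(cloud(c)-p)@T
print("line centre tool", (T.T@(on_z(c,261.5,255.4,.145+.0398)-p))*1e3, "depth there",L[258,262]*1e3,L[250,262]*1e3)
# front/back edges of top face along column 262
for v in range(226,276,3): print(v,(L[v,262]*1e3).round(1),end=" | ")
print()
# collar: points with tool z around 47 below top => z ~ +8
m=(abs(L[...,2]-.0085)<.003)&(abs(L[...,0])<.03)&(abs(L[...,1])<.035); q=L[m]
print("collar",len(q),q.min(0),q.max(0)); (x,y),r=cv2.minEnclosingCircle((q[:,:2]*1000).astype(np.float32)); print(x,y,r)
for s in (.045,): pass
```

```text
line centre tool [  1.9151829   2.1793872 -39.8      ] depth there [  2.17479391   3.11889788 -40.89491202] [  2.1732255   -1.07700723 -40.01874196]
226 [  2.2  -9.7 -28.6] | 229 [  2.2 -10.3 -33.9] | 232 [  2.2 -10.1 -37.4] | 235 [  2.2  -9.6 -40.1] | 238 [  2.2  -7.7 -39.6] | 241 [  2.2  -6.7 -41. ] | 244 [  2.2  -4.8 -40.6] | 247 [  2.2  -2.7 -39.7] | 250 [  2.2  -1.1 -40. ] | 253 [  2.2   0.2 -41. ] | 256 [   1.6  -81.8 -198.8] | 259 [  2.2   4.1 -40.1] | 262 [  2.2   6.  -39.9] | 265 [  2.2   8.1 -39.4] | 268 [  2.2   9.8 -39.7] | 271 [  2.2  10.9 -40.9] | 274 [  2.8 123.3 144.2] | 
collar 836 [-0.01808508 -0.01707901  0.00551965] [0.01885777 0.01092801 0.01111921]
0.22255302965641022 1.63258695602417 18.978168487548828
```

Run:
```python
from h import *
C=np.array([.5905,.1657])
for yd,z in ((69.5,.145),(69.5,.22),(-110.5,.22),(-110.5,.145)):
    yaw=np.radians(yd); d=np.array([np.cos(yaw+np.pi/2),np.sin(yaw+np.pi/2)])
    c=np.load(f"pics/f_{yd}_{z}.npy",allow_pickle=True).item(); p=np.array([*(C-.015*d),z]); T=Ro.from_quat(q_down(yaw)).as_matrix()
    R=np.array(c["R"]); L=(cloud(c)-p)@T; K=c["range_z"]
    print(yd,z,((-R.T@c["t"]-p)@T*1e3).round(2), np.round((T.T@R.T)[:,2],4), "line",((on_z(c,261.5,255.4,z+.0398)-p)@T*1e3).round(2),"wall y",np.median(L[222:231,255:268,1])*1e3,"top y range",(L[236:272,255:268,1][abs(L[236:272,255:268,2]+.04)<.002]).min()*1e3,(L[236:272,255:268,1][abs(L[236:272,255:268,2]+.04)<.002]).max()*1e3)
print(current_position(),current_orientation())
```

```text
69.5 0.145 [   1.62  -81.78 -198.82] [0.     0.2991 0.9542] line [  1.92   2.18 -39.8 ] wall y -10.189942108798004 top y range -9.20913553793435 12.045938785289179
69.5 0.22 [   1.64  -81.77 -198.84] [1.000e-04 2.992e-01 9.542e-01] line [  1.93   2.22 -39.8 ] wall y -10.184468849034953 top y range -9.394575283676376 12.217411482851611
-110.5 0.22 [  -1.63  -82.87 -198.82] [-0.      0.2976  0.9547] line [ -1.35   0.78 -39.8 ] wall y -11.571605098796532 top y range -10.47248717345418 10.799157213847444
-110.5 0.145 [  -1.61  -82.84 -198.74] [0.     0.2978 0.9546] line [ -1.32   0.79 -39.8 ] wall y -11.486515079039181 top y range -10.55686801355639 10.649063502943543
[0.57637093 0.17092738 0.14490825] [-5.69983523e-01  8.21656115e-01  3.95404838e-05 -1.04831879e-04]
```

Run:
```python
from h import *
q=q_down(np.radians(69.2)); t=np.array([.5898,.1655])
move_ptp([*t,.14],q); servo_line([*t,.114],q,rate=.06); sleep(.6)
f0=np.array(current_force()); t0=np.array(current_torque()); print(current_position(),f0,t0,current_clock())
hit=servo_line([*t,.1005],q,rate=.015,contact_N=3)
sleep(.1); print(hit,current_position(),np.array(current_force())-f0,np.array(current_torque())-t0,current_finger_gap(),current_clock())
np.save("pics/f0.npy",f0)
```

```text
[0.5897987  0.16550775 0.1140551 ] [-0.29124057  0.23281447 -1.77227668] [0.0096372  0.02708814 0.0074191 ] 21.425
True [0.58934211 0.16545773 0.10103042] [ 1.11498151 -0.06916127  4.55795632] [ 0.10122337 -0.11347649 -0.03364409] 0.023427218374652847 22.3083
```

```bash
cat >> h.py <<'E'
f0=np.array([-0.291,0.233,-1.772]); S=np.array([.59083,.16511]); KY=.0011
def fr(n=4):
    a=[]
    for _ in range(n): a.append(np.array(current_force())-f0); sleep(.02)
    return np.mean(a,0)
def tcp(yaw,z,off=(0,0)):
    return [S[0]+off[0]-KY*np.sin(yaw),S[1]+off[1]+KY*np.cos(yaw),z]
E
python3 - <<'E'
from h import *
yaw=np.radians(69.2); q=q_down(yaw); z=current_position()[2]
print("start",fr(),current_position())
for i in range(12):
    F=fr()
    if F[2]>8: break
    z-=np.clip((9-F[2])*.0001,.0001,.0004); servo_line(tcp(yaw,z),q,rate=.01); sleep(.1)
    print(round(z,5),current_position().round(5) if hasattr(current_position(),'round') else current_position(),fr().round(2))
print(current_clock(),np.array(current_torque()))
E
```

```text
start [ 1.06307588 -0.10112326  4.54136171] [0.58923776 0.1654499  0.10092508]
0.10063 [0.58969 0.16546 0.10057] [-0.29 -0.58  4.29]
0.10023 [0.58972 0.16549 0.10014] [ 0.23 -0.29  4.43]
0.09983 [0.58976 0.1655  0.09979] [-0.24 -0.89  4.05]
0.09943 [0.58978 0.16549 0.09939] [-0.   -0.35  4.07]
0.09903 [0.58981 0.16549 0.09902] [-0.03 -0.74  4.14]
0.09863 [0.58988 0.16552 0.09868] [-0.52 -0.64  4.79]
0.09826 [0.59003 0.16549 0.09856] [-0.13 -1.09  6.61]
0.09803 [0.59018 0.16548 0.09851] [-0.64 -0.54  7.95]
0.09792 [0.59022 0.16551 0.09849] [-0.5  -0.51  8.32]
26.8083 [-0.09995513  0.20742431 -0.0323148 ]
```

Run:
```python
from h import *
yd=69.2; z=.09792; t=current_clock()
while yd>-6:
    step=5 if yd>26 else 2.5
    yd-=step; yaw=np.radians(yd)
    hit=servo_line(tcp(yaw,z),q_down(yaw),rate=.02,contact_N=9); F=fr(3); p=current_position()
    print(round(yd,1),round(z,5),np.round(p,5),F.round(2),round(float(np.array(current_torque())[2]),3),hit,round(current_clock()-t,2))
    if hit or np.linalg.norm(F)>17: break
    if p[2]<.0979: print("drop"); break
    z+=np.clip((F[2]-8.5)*.00015,-.0003,.0003)
    if current_clock()-t>20: break
```

```text
64.2 0.09792 [0.59037 0.16568 0.09851] [-0.36 -0.48  8.03] -0.052 False 0.3
59.2 0.09785 [0.59049 0.16571 0.0985 ] [-0.18 -0.28  8.73] -0.014 False 0.6
54.2 0.09788 [0.59048 0.16581 0.09851] [ 0.2  -0.46  8.37] 0.0 False 0.9
49.2 0.09786 [0.59052 0.16588 0.09848] [-0.41 -0.09  8.14] -0.015 False 1.2
44.2 0.09781 [0.59061 0.16595 0.09849] [-0.31 -0.58  8.63] 0.011 False 1.5
39.2 0.09783 [0.59061 0.16604 0.09848] [-0.17  0.24  8.71] 0.009 False 1.8
34.2 0.09786 [0.59066 0.16608 0.09848] [-0.53 -0.57  8.68] 0.007 False 2.1
29.2 0.09789 [0.5907  0.16617 0.09849] [-0.62 -0.45  8.15] 0.026 False 2.4
24.2 0.09784 [0.59081 0.16621 0.09846] [-0.4  -0.57  8.74] 0.022 False 2.7
21.7 0.09787 [0.5908  0.1662  0.09846] [-0.83 -0.52  8.62] 0.062 False 3.0
19.2 0.09789 [0.59086 0.16625 0.09846] [-0.19  0.19  7.88] 0.043 False 3.3
16.7 0.0978 [0.59087 0.16627 0.09839] [-0.74 -0.62  8.42] 0.036 False 3.6
14.2 0.09778 [0.59091 0.16627 0.09835] [-0.29 -0.11  8.45] 0.011 False 3.9
11.7 0.09778 [0.59088 0.16627 0.0982 ] [-0.05 -0.6   7.6 ] 0.028 False 4.2
9.2 0.09764 [0.59084 0.16627 0.09781] [-0.54 -0.64  7.08] 0.047 False 4.5
drop
```

Run:
```python
from h import *
yd=9.2; z=.09764; t=current_clock(); yaw=np.radians(yd)
for i in range(16):
    F=fr(3)
    if F[2]>11: break
    z-=np.clip((11.5-F[2])*.0001,.0001,.0004); servo_line(tcp(yaw,z),q_down(yaw),rate=.015,contact_N=9); F=fr(2); p=current_position()
    print(round(z,5),np.round(p,5),F.round(2),np.round(current_torque(),3))
print(current_clock())
```

```text
0.09724 [0.59094 0.16627 0.0976 ] [-0.63 -0.47  7.86] [-0.126  0.213  0.029]
0.09684 [0.591   0.16629 0.09739] [-0.13  0.02  9.11] [-0.152  0.26   0.038]
0.09661 [0.59107 0.16628 0.09728] [-0.98 -0.41  9.31] [-0.107  0.291  0.016]
0.09649 [0.59107 0.16631 0.09721] [-1.17 -0.02 10.05] [-0.155  0.355 -0.087]
0.09633 [0.59112 0.16633 0.09715] [-0.85 -1.12 10.78] [-0.142  0.319 -0.019]
33.025
```

Run:
```python
from h import *
yd=9.2; z=.0965; t=current_clock(); pz=None
while yd>-5:
    yd-=1.5; yaw=np.radians(yd)
    hit=servo_line(tcp(yaw,z),q_down(yaw),rate=.02,contact_N=9); F=fr(3); p=current_position()
    print(round(yd,1),round(z,5),np.round(p[2],5),F.round(2),np.round(current_torque(),3),current_finger_gap(),hit)
    if hit or np.linalg.norm(F)>17 or p[2]<.0955: break
    z+=np.clip((F[2]-9)*.0002,-.0005,.0003)
print(current_clock())
c=capture("wrist"); cv2.imwrite("pics/w5.png",c["image"]); c=capture("side"); cv2.imwrite("pics/s5.png",cv2.resize(c["image"][150:280,150:320],None,fx=3.5,fy=3.5,interpolation=cv2.INTER_CUBIC))
```

```text
7.7 0.0965 0.09696 [-0.51 -0.72  9.06] [-0.134  0.277 -0.018] 0.023049029496123793 False
6.2 0.09651 0.09673 [-0.34 -0.12  6.56] [-0.125  0.233 -0.015] 0.023228112663885116 False
4.7 0.09602 0.096 [-0.09 -0.51  5.22] [-0.137  0.063  0.01 ] 0.023435933312131164 False
3.2 0.09552 0.09535 [ 0.19 -0.21  4.45] [-0.075 -0.036  0.047] 0.023408812657803004 False
34.225
```

Run:
```python
from h import *
yaw=np.radians(3.2); z=.0955
for i in range(14):
    F=fr(3)
    if F[2]>11: break
    z-=np.clip((11.5-F[2])*.0001,.0001,.0004); hit=servo_line(tcp(yaw,z),q_down(yaw),rate=.015,contact_N=9); F=fr(3); p=current_position()
    print(round(z,5),np.round(p,5),F.round(2),np.round(current_torque(),3),hit)
print(current_clock())
```

```text
0.0951 [0.59073 0.1662  0.09502] [ 0.77 -0.07  3.77] [-0.076 -0.077  0.029] False
0.0947 [0.59077 0.16621 0.0947 ] [ 0.59 -0.41  4.3 ] [-0.147 -0.025  0.019] False
0.0943 [0.59091 0.16627 0.0946 ] [-0.08 -0.56  6.66] [-0.138  0.12  -0.022] False
0.0939 [0.59106 0.16631 0.09452] [-0.46 -0.6   8.94] [-0.113  0.279  0.065] False
0.09369 [0.59111 0.16631 0.09448] [-0.78 -0.27 10.11] [-0.123  0.268  0.034] False
0.09353 [0.59116 0.16634 0.09447] [-0.73 -0.57 10.99] [-0.117  0.374  0.026] False
36.475
```

Run:
```python
from h import *
yaw=np.radians(3.2); q=q_down(yaw)
servo_line(tcp(yaw,.11),q,rate=.04); F=fr(2); servo_line(tcp(yaw,.14),q,rate=.1)
d=np.array([np.cos(yaw+np.pi/2),np.sin(yaw+np.pi/2)]); t=S-.02*d
move_ptp([*t,.15],q); sleep(.3)
c=capture("wrist"); np.save("pics/w6.npy",c,allow_pickle=True); P=cloud(c)
b=np.array([.00107,.00133])
def med(x,y,r,r0=0):
    D=np.hypot(P[...,0]-x,P[...,1]-y); m=(D<r)&(D>=r0)&(P[...,2]>0); return np.median(P[...,2][m]),m.sum()
print("stud",med(*(S+b),.009),"cover around",med(*(S+b),.023,.018),F,current_force())
o=ortho(c,.589,.124,.045,.09,4000); cv2.imwrite("pics/o6.png",cv2.resize(o,(560,560)))
yaw=np.radians(12.4); q=q_down(yaw); d=np.array([np.cos(yaw+np.pi/2),np.sin(yaw+np.pi/2)]); H=np.array([.536,-.1595])
move_ptp([*(H-.012*d),.15],q); sleep(.5)
c=capture("wrist"); np.save("pics/w7.npy",c,allow_pickle=True); P=cloud(c)
p=current_position(); Rr=np.array(c["R"]); T=Ro.from_quat(current_orientation()).as_matrix(); ct=-Rr.T@c["t"]
bias=(ct-p)-T@np.array([0,-.0823,-.1988]); print("bias",bias*1e3,p)
m=(P[...,2]>.038)&(P[...,2]<.049)&(abs(P[...,0]-.535)<.07)&(abs(P[...,1]+.152)<.07)
n_,l,s,ce=cv2.connectedComponentsWithStats(m.astype(np.uint8)); k=1+np.argmax(s[1:,4]); qq=P[l==k]
r=cv2.minAreaRect((qq[:,:2]*1000).astype(np.float32)); print("stand",r,"corrected",np.array(r[0])/1e3-bias[:2],current_clock(),current_finger_gap())
cv2.imwrite("pics/w7.png",c["image"])
```

```text
stud (np.float64(0.28287008763588967), np.int64(2113)) cover around (np.float64(0.27882879022139384), np.int64(8172)) [-0.15305986 -0.42743538 -0.07811528] [-0.31955202  0.07987821 -2.13168253]
bias [1.09083618 1.42872276 0.00998064] [ 0.53863971 -0.17103675  0.14999227]
stand ((537.595703125, -158.176025390625), (71.08496856689453, 79.35044860839844), 83.36111450195312) corrected [ 0.53650487 -0.15960475] 39.8833 0.023367869132299064
```

View pics/o6.png

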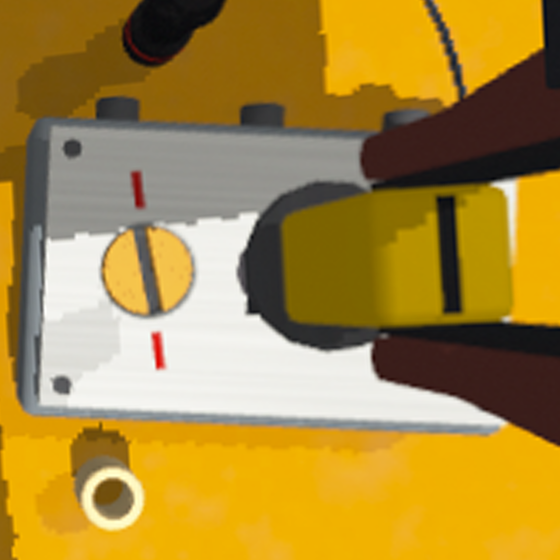

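View pics/w7.png

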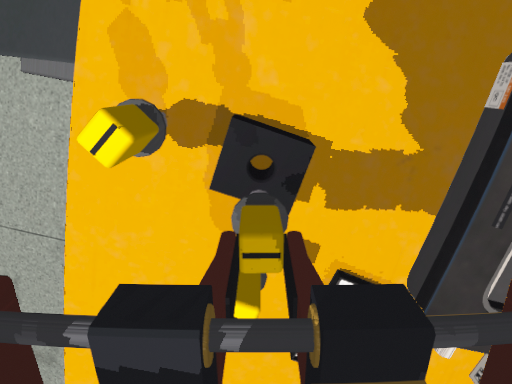

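Run:
```python
from h import *
c=np.load("pics/w6.npy",allow_pickle=True).item(); P=cloud(c); b=np.array([.00107,.00133])
D=np.hypot(P[...,0]-S[0]-b[0],P[...,1]-S[1]-b[1]); ok=(P[...,2]>.03)&(P[...,2]<.06)
print("stud z",np.median(P[...,2][ok&(D<.012)]),(ok&(D<.012)).sum(),"cover z",np.median(P[...,2][ok&(D<.024)&(D>.017)]))
c=np.load("pics/w7.npy",allow_pickle=True).item(); print("hole px",on_z(c,261,163,.045)[:2]-b)
yaw=np.radians(12.4); q=q_down(yaw); H=np.array([.5363,-.1595]); t=H-np.array([KY*np.sin(yaw),-KY*np.cos(yaw)])
servo_line([*t,.115],q,rate=.1); sleep(.5); g0=np.array(current_force()); print(t,current_position())
hit=servo_line([*t,.08],q,rate=.04,contact_N=4); print(hit,current_position(),np.array(current_force())-g0)
if not hit:
    hit=servo_line([*t,.054],q,rate=.02,contact_N=4); print(hit,current_position(),np.array(current_force())-g0,np.round(current_torque(),3))
print(current_clock())
```

```text
stud z 0.04491193356097707 532 cover z 0.04521707901981921
hole px [ 0.53542591 -0.15506312]
[ 0.53606379 -0.15842566] [ 0.53613578 -0.15852362  0.11518203]
False [ 0.53620941 -0.15850122  0.08020258] [-0.76675203  0.28145164 -0.3511511 ]
True [ 0.53582281 -0.15839908  0.05714299] [-0.95154201  0.43238701  5.89682502] [-0.018  0.091  0.068]
42.975
```

Run:
```python
from h import *
yaw=np.radians(12.4); q=q_down(yaw); p=current_position()
move_gripper(.045); sleep(.2); print(current_finger_gap(),current_force())
servo_line([p[0],p[1],.13],q,rate=.1)
move_ptp(look([.537,-.14,.07],0.,.19)[0],q_down(0)); sleep(.4)
c=capture("wrist"); P=cloud(c); cv2.imwrite("pics/w8.png",c["image"])
m=(P[...,2]>.087)&(P[...,2]<.112)&(abs(P[...,0]-.537)<.03)&(abs(P[...,1]+.157)<.03)
n_,l,s,ce=cv2.connectedComponentsWithStats(m.astype(np.uint8)); k=1+np.argmax(s[1:,4]); qq=P[l==k]
print("key top",len(qq),np.median(qq,0),cv2.minAreaRect((qq[:,:2]*1000).astype(np.float32)),current_clock())
m=(P[...,2]>.0465)&(P[...,2]<.055)&(np.hypot(P[...,0]-.537,P[...,1]+.158)<.025)
print("collar z",m.sum(),np.median(P[m],0))
cv2.imwrite("pics/o8.png",cv2.resize(ortho(c,.537,-.157,.049,.06,4000),(480,480)))
```

```text
0.04495499837620676 [ 0.31105229 -0.59416162  0.03338009]
key top 670 [ 0.53613955 -0.15599272  0.0969506 ] ((535.9061279296875, -157.94020080566406), (24.014423370361328, 23.951465606689453), 11.810226440429688) 45.4417
collar z 377 [ 0.53729144 -0.147958    0.04906695]
```

View pics/o8.png

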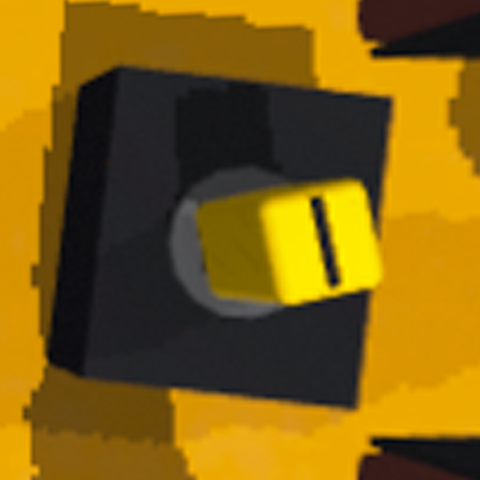

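Key upright and seated: its top is at 0.097 m and its collar at 0.049 m, as they were at the start. The gripper is clear, so I am handing in.

```bash
python3 -c "
from bench import *
close_job(); print(current_clock())"
```

```text
the job is handed in; nothing more can be done
the job is handed in; nothing more can be done
```

The cover is locked and the key is back in its stand. I handed the job in at about 45.5 s on the robot's clock, against the 72 s limit.

**What I did:** I took the 95 mm key from the stand; the two taller keys standing loose on the bench are look-alikes. I set its blade in the open stud's slot and pressed with about 8 to 11 N. I then turned it clockwise from about 18 to 84 degrees of the box's y axis.

**Last checks:**
- **Stud:** It slid to the race, then dropped another 4 mm to a hard stop. The wrist camera's depth puts its top at 44.9 mm against 45.2 mm for the cover around it, so it is flush. Its slot lines up with the red marks.
- **Force on the box:** The highest reading I printed was about 11 N. I read it at intervals, with each step set to stop at a 9 N change, so a short peak between readings is possible.
- **Key:** It stands upright in the hole, with its top at 97.0 mm and its collar's top at 49.1 mm, which is fully home. The gripper is clear of it.
- **Ring gauge, stamp and bushing:** I made no contact with them. The stamp and bushing showed in the view after locking. I did not measure any of the three again.

**What disagreed:**
- **Camera offset:** The wrist camera was off by a constant 1.1 mm in x and 1.4 mm in y, which I corrected for.
- **Hole position:** A rough pixel reading put the stand's hole 4 mm from the outline fit. I used the fit, and the key went in freely.
- **Stud drop:** The stud sank gradually from about 14 degrees before the final angle, rather than with one clear click.

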